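# Tighten the lid of the squat water filter until its handle slips

## Task

The squat water filter on the worktop has a fresh cartridge, but its lid is still loose. Turn the wing handle on its lid clockwise (seen from above) until the lid is fully home and the torque-limited handle slips on it; let it slip clearly, by about 15 degrees and never more than 30, then stop and let go. Leave the handle of the tall filter, which is tight already, alone.

Things in the scene. Friction and masses are not known exactly. Their poses are not given: they have to be found in the camera images.
- squat: Squat filter, fixed to the worktop: steel cylinder 84 mm across, 95 mm high (155 mm with lid and handle). Origin: centre of its foot; -x points to its small outlet nozzle and, above it, the black mark under the lid's edge. On its round grey lid (92 mm across, 16 mm thick, knurled) lies a black disc (60 mm across, 7 mm thick) with an upright wing: a bar 52 mm long, 13 mm wide, 36 mm high.
- squat_grip (a point): Grip point on the squat filter's wing bar: on the vertical turning axis, 24 mm above the black disc, 12 mm below the bar's top, 143 mm above the worktop. x axis along the bar's 52 mm, y across its 13 mm (fingers close along y), z up; -x points to the bar's end with a small white nose at its foot. It only turns about the vertical; 0.3 to 1.0 rad of turn are left before the lid is home.
- squat_lid (a joint): Angle of the squat filter's lid, rad, growing clockwise from above: starts between 0.2 and 0.9, fully home against a hard stop at 1.2. It turns with the handle against 0.05 N m of friction and stays where left. A white pointer block (18 x 8 mm) at the lid's edge shows it: at 1.2 it stands over the black mark on the body, above the nozzle.
- squat_handle (a joint): Slip of the squat filter's handle on its lid, rad, growing clockwise from above: about 0, white nose in line with the lid's white pointer, until the lid is home; then the handle slips at a steady 0.25 N m, the nose runs past the pointer, and it stays where left. Wanted: about 0.26 (15 degrees). Turned back to 0 and beyond, it takes the lid along.
- tall_nose (a point): Nose end of the tall filter's wing bar, to be left alone. The tall filter is like the squat one but 60 mm taller (155 mm high, 215 mm with lid and handle), fixed to the worktop, its axis 0.2 m or more from the squat one's. The point lies 26 mm from its turning axis, 203 mm above the worktop; x along the bar, z up.

How it is judged:
By the outcome, as a careful person would: the job done as asked, in the order asked, and still so for the second after the job is handed in, with the robot touching nothing.
It also fails if it takes over 32 s, if anything falls off the work surface, if the arm or the gripper's body presses on something with over 40 N, if the wrist force passes 120 N, or if a joint passes its speed limit or range.

## Robot

A 7-joint arm with a two-finger parallel gripper is mounted at the origin on a cart in front of the work surface, level with it; the furniture and walls round the work are solid. World frame = base frame: x ahead of the robot, y to its left, z up, the work surface at z = 0. Lengths are in mm, angles in rad, forces in N, time in s.
With the tool pointing down it reaches from about 350 to 900 mm from the base axis. Payload 8.1 kg.
Tool frame: the origin (TCP) lies on the centre line of the jaws, within the pads' length; the fingertips stand 14 mm ahead of it and the grasp point (between the pads) lies 5 mm behind it; z points along the fingers, x is the direction in which the jaws open and shut, and the axes are right-handed (so a half turn about z gives the same grasp; the last joint's range is limited). The gripper opens to 85 mm and grips with 20 to 120 N. Pads are 22 mm wide; open, the fingers measure 114 mm over their backs; the gripper's body (76 mm by 85 mm) begins 54 mm behind the grasp point. The pads swing forward as they close: fully open they stand 13 mm farther back than shut.
Start: joints at [1.083, 0.434, 0.025, 1.573, -0.012, 1.134, -0.075], TCP at [234.587, -579.319, 222.523] pointing down, gripper open.
Joint ranges: [-2.62, 2.62], [-0.44, 2.09], [-1.27, 1.32], [0.08, 2.57], [-1.32, 4.46], [0.12, 2], [-2.74, 2.74]. Speed limits (rad/s): [2.22, 2.22, 3.01, 3.01, 3.14, 3.14, 3.14].

## Interface

Orientations are given as a rotation vector (axis times angle).
In Python, from bench import sense, vision, order gives the robot as it stands.
- The arm moves only by the shell command python3 -m handwheel 'ROWS' [FORCE]. ROWS is JSON, a list of rows, each a list of 7 numbers: the shift along the tool's x, y, z in units of 30 mm (1.0 is 30 mm), then the turn, a rotation vector about the tool's x, y, z in units of 5 degrees (1.0 is 5 degrees), then the gripper command: -1 is fully open, 1 is shut, values between are in proportion. A call has 1 to 12 rows; each row is the pose to reach, as a shift and turn from the pose commanded when the call began, along the tool's axes at that moment; what a row does not reach only later rows make up. A row lasts 1/12 s, in which the tool goes at most 41.7 mm and 7.16 degrees, less where a joint would pass 70% of its speed; a pose out of reach is approached as far as the arm can. A call with a gripper value outside its range is refused whole. The fingers move at their own pace and stop on an object; FORCE is the grip in N (left out, the last holds). Time passes only in rows, so rows that repeat a pose let the fingers close. It gives the time, the measured TCP pose, the force and the opening at its end, in the units of the state.
- sense(): the state, without advancing time (a new reading comes with each control period).
- vision.grab_frame(name): name is "side" or "top"; returns a dict with "image" (384x512x3 uint8, red, green, blue), "fx", "fy", "cx", "cy" (pixels), "T" (4x4, takes a point from camera to world coordinates). Camera axes: x right, y up, looking along -z (the intrinsics and any distortion apply to the point x, -y, -z); pixel columns grow to the right and rows downward; lengths in mm; the calibration is good to about 2 mm. A picture is of the moment at which its call begins. There is no depth.
- order.hand_in(): hands the job in, once; it reports no verdict.
Trained networks look in a picture, given as the dict that the camera call returned (one of the last four; its "shot" number tells which), for a name from the list of things; names that differ only in an ending like _2 or _b are one class to them, and where a whole thing is asked for, a point or a joint stands for the part that bears it (a point fixed in the world has none). Each returns a list of dicts, best first, with "conf" (0 to 1); they miss things now and then, are a little off and sometimes report something else, mostly with a low value. They report only what shows in the picture. A call takes as long as a camera call.
- vision.silhouettes(picture, thing): "pixels" (384x512 bool, what is visible of it) and "bbox" ([centre column, centre row, width, height] in pixels, round what is visible of it).
- vision.tip_of(picture, thing): "pixel" ([column, row] in pixels: a listed point, or the origin of a listed thing).
The state is a dict: "time": time; "joint_pos": joint angles; "qd": joint speeds; "joint_efforts": joint torques, N m; "ee_pos": TCP position; "tcp_rot": TCP orientation; "ft_force": force on the tool from outside, world axes, zero at the start; "torque": the same for the moment, N m; "opening": opening from 0.0 (shut) to 1.0 (fully open).
Only numpy, scipy, OpenCV 4.12 (cv2) and the standard library are available. Lean on these libraries where they do the work, as an engineer would, in place of code of your own. Each camera call takes 0.05 s, during which the arm holds its last target. There are 200 camera calls.

## Working session

There is one attempt and no reset: what is moved stays moved. The work goes in short steps, Python scripts to look and compute and a shell command to move; the robot and the scene stay as the last step left them, time stands still between calls to the robot, and variables do not carry over. Pictures are saved under pics/ and viewed, about 8 in all and at most 12, crops included, and the job is handed in when it is done.

```bash
mkdir -p pics; ls; cat > h.py <<'E'
import numpy as np, cv2
from scipy.spatial.transform import Rotation as R
from bench import sense, vision, order
def ray(p,uv):
    d=np.array([(uv[0]-p['cx'])/p['fx'],-(uv[1]-p['cy'])/p['fy'],-1.0]); T=np.array(p['T'])
    return T[:3,3], T[:3,:3]@d
def atz(p,uv,z):
    o,d=ray(p,uv); return o+d*(z-o[2])/d[2]
def proj(p,X):
    T=np.array(p['T']); c=T[:3,:3].T@(np.array(X)-T[:3,3]); return [p['cx']+p['fx']*c[0]/-c[2], p['cy']-p['fy']*c[1]/-c[2]]
E
python3 - <<'E'
from h import *
s=sense(); print(s)
fs=[]
for n in('side','top'):
    p=vision.grab_frame(n); fs.append(p['image']); print(n,[k for k in p],p['fx'],p['fy'],p['cx'],p['cy'],np.round(p['T'],2).tolist())
    for t,z in(('squat',0),('squat_grip',143),('tall_nose',203)):
        for r in vision.tip_of(p,t)[:2]: print(t,r,np.round(atz(p,r['pixel'],z),1))
    for t in('squat','squat_lid','squat_handle'):
        for r in vision.silhouettes(p,t)[:2]: print(t,r['conf'],r['bbox'])
    cv2.imwrite(f'pics/{n}0.png',cv2.resize(p['image'][:,:,::-1],(800,600)))
E
```

```text
pics
{'time': 0.0, 'joint_pos': array([ 1.08340233,  0.43519193,  0.02498699,  1.5740995 , -0.01162882,
        1.13402126, -0.0751103 ]), 'qd': array([-0.00056637, -0.00026334,  0.00109619,  0.00166576,  0.00081168,
        0.00102878, -0.00010161]), 'joint_efforts': array([-1.76565322e-04, -6.70460916e+01,  1.02508575e+00, -3.16202867e+01,
        1.56693638e-02,  1.24156513e-02, -3.09261374e-06]), 'ee_pos': array([ 234.35387799, -578.82923912,  221.74450659]), 'tcp_rot': array([-2.60448325e+00,  1.75538891e+00,  2.15160753e-03]), 'ft_force': array([-0.14084937, -1.40442153,  0.33206718]), 'torque': array([ 0.00117561, -0.0094553 ,  0.00714393]), 'opening': 0.9999552957569758}
side ['image', 'fx', 'fy', 'cx', 'cy', 'T', 'shot'] 443.14857331960155 443.14857331960155 255.09642666894314 189.85077439790666 [[0.96, 0.19, -0.19, 333.47], [-0.26, 0.63, -0.73, -489.32], [-0.02, 0.76, 0.65, 709.72], [0.0, 0.0, 0.0, 1.0]]
squat {'pixel': [206.6, 207.1], 'conf': 0.83} [410.2 282.1   0. ]
squat_grip {'pixel': [198.7, 158.7], 'conf': 0.55} [406.4 281.8 143. ]
tall_nose {'pixel': [328.5, 217.9], 'conf': 0.71} [574.  -20.7 203. ]
squat 0.63 [199.6, 187.2, 52.9, 69.0]
squat_lid 0.8 [201.9, 170.8, 47.8, 40.4]
top ['image', 'fx', 'fy', 'cx', 'cy', 'T', 'shot'] 484.7667927976955 484.7667927976955 262.17150294624787 190.8295641332427 [[-0.02, 0.98, -0.19, 302.63], [-1.0, -0.01, 0.01, 119.28], [0.01, 0.19, 0.98, 1082.67], [0.0, 0.0, 0.0, 1.0]]
squat {'pixel': [186.3, 240.4], 'conf': 0.8} [404.8 279.2   0. ]
squat_grip {'pixel': [169.5, 236.1], 'conf': 0.77} [400.2 290.7 143. ]
tall_nose {'pixel': [332.6, 136.8], 'conf': 0.59} [577.2 -24.7 203. ]
squat 0.9 [177.5, 242.2, 49.6, 59.6]
squat_lid 0.67 [176.8, 235.3, 45.0, 43.8]
squat_handle 0.78 [178.2, 234.8, 33.5, 29.3]
```

```bash
python3 - <<'E'
import cv2,numpy as np
a=cv2.imread('pics/side0.png');b=cv2.imread('pics/top0.png')
k=800/512
def c(im,u,v,r,s): 
    x,y=int(u*k),int(v*k); r=int(r*k); return cv2.resize(im[y-r:y+r,x-r:x+r],(s,s),interpolation=cv2.INTER_CUBIC)
o=np.hstack([c(a,201,180,45,400),c(b,177,238,40,400)])
cv2.imwrite('pics/crop0.png',o)
cv2.imwrite('pics/both0.png',np.vstack([cv2.resize(a,(400,300)),cv2.resize(b,(400,300))]))
E
```

```text
(no output)
```

View pics/crop0.png

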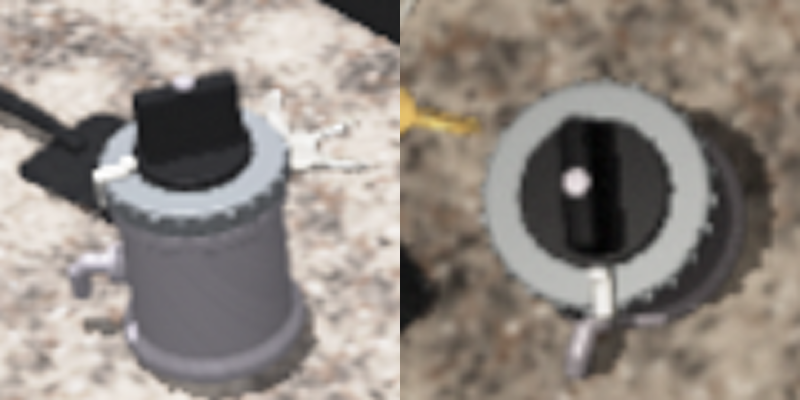

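View pics/both0.png

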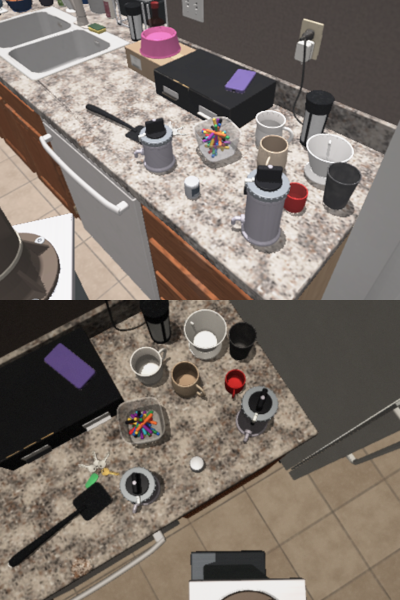

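```bash
cat > m.py <<'E'
from h import *
from scipy.optimize import least_squares
P={n:vision.grab_frame(n) for n in('side','top')}
def circ(c,r,z,n=60):
    t=np.linspace(0,2*np.pi,n); return [[c[0]+r*np.cos(a),c[1]+r*np.sin(a),z] for a in t]
for n,p in P.items():
    for t in('squat_lid','squat_handle'):
        for r in vision.silhouettes(p,t)[:1]:
            m=r['pixels'];v,u=np.nonzero(m); print(n,t,r['conf'],u.mean(),v.mean(),m.sum(),np.round(atz(p,(u.mean(),v.mean()),108 if 'lid' in t else 135),1))
    im=p['image']; w=(im.min(2)>170)&(im.max(2).astype(int)-im.min(2)<45)
    q=proj(p,[405,285,108]); x0,y0=int(q[0])-30,int(q[1])-30
    k,l,st,ce=cv2.connectedComponentsWithStats(w[y0:y0+60,x0:x0+60].astype('u1'))
    if n=='top': [print('white',ce[i]+[x0,y0],st[i,4]) for i in range(1,k) if st[i,4]<60]
E
python3 - <<'E'
from m import *
s=sense();M=R.from_rotvec(s['tcp_rot']).as_matrix();print(M.round(3))
p=P['top']
c=atz(p,(177,237),111);print('c',c)
for nm,uv,z in(('ptr',(177,256.5),107),('dot',(172,234.4),154),('dot',(172,234.4),118),('nozzle',(174,266),70)):
    q=atz(p,uv,z);print(nm,z,q.round(1),np.degrees(np.arctan2(*(q-c)[1::-1])))
q=P['side']; print('side dot z154',atz(q,(201+(183-200)/400*90,180+(82-200)/400*90),154))
E
```

```text
side squat_lid 0.96 199.78 170.05565217391305 1150 [406.  287.3 108. ]
side squat_handle 0.63 200.5650671785029 186.7746641074856 2605 [394.9 198.1 135. ]
top squat_lid 0.97 176.181660899654 236.24336793540945 1734 [403.3 283.7 108. ]
top squat_handle 0.76 175.51226551226551 235.4949494949495 693 [402.  280.5 135. ]
white [170.  218.5] 2
white [173.  217.5] 4
white [167.5 220.5] 2
white [171.28571429 233.5       ] 14
white [173.         262.71428571] 7
[[ 0.375 -0.927  0.   ]
 [-0.927 -0.375 -0.   ]
 [ 0.    -0.    -1.   ]]
c [401.47102096 281.51818316 111.        ]
ptr 107 [362.9 281.5 107. ] -179.99861498414208
dot 154 [402.2 284.  154. ] 72.84835221582391
dot 118 [406.1 290.4 118. ] 62.432308950653855
nozzle 70 [345.9 293.5  70. ] 167.8248771375605
side dot z154 [405.02976658 286.33960408 154.        ]
```

```bash
python3 - <<'E'
from m import *
c=np.array([403.5,284])
out=[]
for n,S,o in(('side',7,(-28,-32)),('top',7,(-28,-28))):
    p=P[n]; q=proj(p,[*c,120]); x0,y0=int(q[0])+o[0],int(q[1])+o[1]
    im=cv2.resize(p['image'][y0:y0+57,x0:x0+57,::-1],None,fx=S,fy=S,interpolation=cv2.INTER_CUBIC)
    def pl(pts,col): cv2.polylines(im,[np.array([[(np.array(proj(p,X))-[x0,y0]+.5)*S] for X in pts]).astype(int)],False,col,1)
    pl(circ(c,46,111),(0,255,0)); pl(circ(c,30,118),(0,255,0))
    t=np.radians(-176.5); a=np.array([np.cos(t),np.sin(t)]);b=np.array([-a[1],a[0]])
    for z in(154,118): pl([[*(c+26*i*a+6.5*j*b),z] for i,j in((1,1),(1,-1),(-1,-1),(-1,1),(1,1))],(0,0,255) if z==154 else (255,0,0))
    pl([[*(c+30*a),111],[*(c+50*a),111]],(0,0,255))
    out.append(im)
cv2.imwrite('pics/ov.png',np.hstack(out))
E
```

```text
side squat_lid 0.83 199.50560897435898 170.3886217948718 1248 [405.3 286.3 108. ]
side squat_handle 0.81 198.75465313028764 164.56514382402707 591 [403.9 271.9 135. ]
top squat_lid 0.66 176.17688679245282 236.35790094339623 1696 [403.1 283.7 108. ]
top squat_handle 0.76 175.1586402266289 235.20113314447593 706 [402.6 281.2 135. ]
white [172.11111111 218.        ] 9
white [167. 220.] 1
white [162. 222.] 1
white [171.4 233.4] 15
white [173.         262.71428571] 7
```

View pics/ov.png

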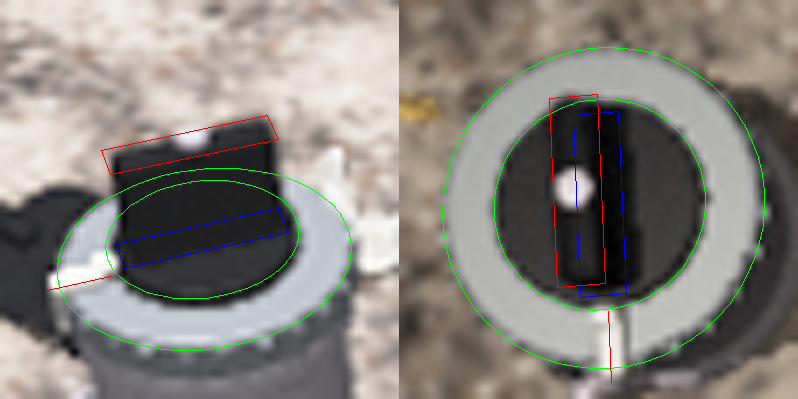

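```bash
python3 -m handwheel '[[-1,-0.9,-0.4,0,0,-1.3,-1],[-2.1,-1.8,-0.9,0,0,-2.6,-1],[-3.2,-2.8,-1.5,0,0,-4,-1],[-4.2,-3.7,-2,0,0,-5.3,-1],[-5.3,-4.6,-2.4,0,0,-6.6,-1],[-6.4,-5.5,-2.7,0,0,-8,-1],[-7.4,-6.5,-2.7,0,0,-9.3,-1],[-8.5,-7.4,-2.7,0,0,-10.6,-1],[-9.5,-8.3,-2.7,0,0,-12,-1],[-10.6,-9.2,-2.7,0,0,-13.3,-1],[-11.7,-10.2,-2.7,0,0,-14.6,-1],[-12.7,-11.1,-2.7,0,0,-16,-1]]' 30
cat > st.py <<'E'
from h import *
import sys
s=sense();M=R.from_rotvec(s['tcp_rot']).as_matrix()
print('t',round(s['time'],2),s['ee_pos'].round(1),'yaw',round(np.degrees(np.arctan2(M[1,0],M[0,0])),1),'z',M[:,2].round(3),'q',s['joint_pos'].round(2),'F',s['ft_force'].round(1),'T',s['torque'].round(3),round(s['opening'],3))
if len(sys.argv)>1:
    g=np.array(eval(sys.argv[1])); print('shift units',(M.T@(g[:3]-s['ee_pos'])/30).round(2))
E
python3 st.py '403.5,284,220'
```

```text
time: 2.3
ee_pos: [394.0, -117.0, 303.9]
tcp_rot: [3.122, 0.337, 0.001]
ft_force: [1.1, -0.2, 0.0]
opening: 0.998
t 2.3 [ 394.  -117.   303.9] yaw 12.3 z [ 0.001 -0.001 -1.   ] q [ 0.64  0.05 -0.49  1.89  0.02  1.21  0.35] F [ 1.1 -0.2  0. ] T [-0.082 -0.014 -0.017] 0.998
shift units [  3.16 -12.99   2.79]
```

```bash
python3 -m handwheel '[[0.2,-1.1,0,0,0,-1.4,-1],[0.5,-2.2,0,0,0,-2.8,-1],[0.7,-3.3,0,0,0,-4.2,-1],[1,-4.5,0,0,0,-5.6,-1],[1.2,-5.6,0,0,0,-7,-1],[1.5,-6.8,0.3,0,0,-8.4,-1],[1.8,-8,0.7,0,0,-9.8,-1],[2,-9.1,1.2,0,0,-11.2,-1],[2.3,-10.3,1.7,0,0,-12.6,-1],[2.5,-11.3,2.2,0,0,-14,-1],[2.7,-12.2,2.7,0,0,-15.3,-1],[2.8,-12.5,3.2,0,0,-16.2,-1]]'
python3 -m handwheel '[[0,0,0,0,0,0,-1],[0,0,0,0,0,0,-1]]'; python3 st.py '403.5,284,141'; python3 - <<'E'
from h import *
p=vision.grab_frame('side'); q=proj(p,[403,284,150]); x,y=int(q[0]),int(q[1])
cv2.imwrite('pics/s1.png',cv2.resize(p['image'][y-50:y+40,x-60:x+60,::-1],(800,600),interpolation=cv2.INTER_CUBIC))
E
```

```text
time: 3.3
ee_pos: [396.9, 270.0, 207.3]
tcp_rot: [-2.149, -2.289, -0.004]
ft_force: [-0.1, -1.2, -0.5]
opening: 0.998
time: 3.47
ee_pos: [397.2, 265.3, 206.9]
tcp_rot: [-2.161, -2.278, 0.003]
ft_force: [-0.7, -0.7, 0.1]
opening: 0.998
t 3.47 [397.2 265.3 206.9] yaw 93.0 z [-0.002 -0.001 -1.   ] q [ 0.03  0.35 -0.93  1.89  0.32  1.06  0.6 ] F [-0.7 -0.7  0.1] T [-0.028  0.039  0.013] 0.998
shift units [0.61 0.25 2.2 ]
```

View pics/s1.png

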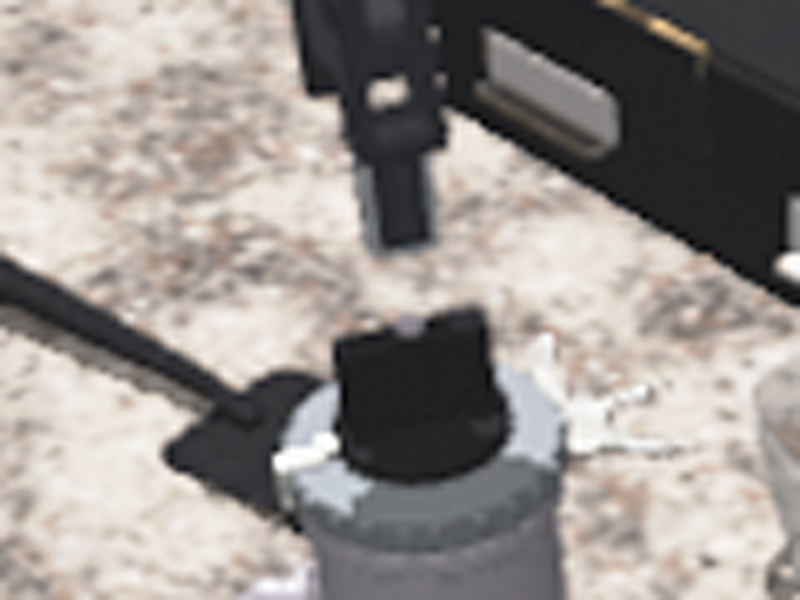

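```bash
python3 -m handwheel '[[0.3,0.1,0.2,0,0,0,-1],[0.61,0.22,0.6,0,0,0,-1],[0.61,0.22,1.1,0,0,0,-1],[0.61,0.22,1.6,0,0,0,-1],[0.61,0.22,2,0,0,0,-1],[0.61,0.22,2.2,0,0,0,-1],[0.61,0.22,2.2,0,0,0,-1]]'; python3 st.py '403.5,284,141';python3 - <<'E'
from h import *
p=vision.grab_frame('side'); q=proj(p,[403,284,150]); x,y=int(q[0]),int(q[1])
a=cv2.resize(p['image'][y-40:y+40,x-40:x+40,::-1],(400,400),interpolation=cv2.INTER_CUBIC)
p=vision.grab_frame('top'); q=proj(p,[403,284,150]); x,y=int(q[0]),int(q[1])
b=cv2.resize(p['image'][y-40:y+40,x-40:x+40,::-1],(400,400),interpolation=cv2.INTER_CUBIC)
cv2.imwrite('pics/s2.png',np.hstack([a,b]))
E
```

```text
time: 4.1
ee_pos: [403.5, 282.8, 141.0]
tcp_rot: [2.164, 2.277, -0.002]
ft_force: [0.0, -0.0, 0.6]
opening: 1.002
t 4.1 [403.5 282.8 141. ] yaw 92.9 z [-0.001 -0.001 -1.   ] q [-0.06  0.46 -0.87  1.94  0.43  0.94  0.48] F [ 0.  -0.   0.6] T [-0.024 -0.003  0.006] 1.002
shift units [ 0.04  0.   -0.  ]
```

View pics/s2.png

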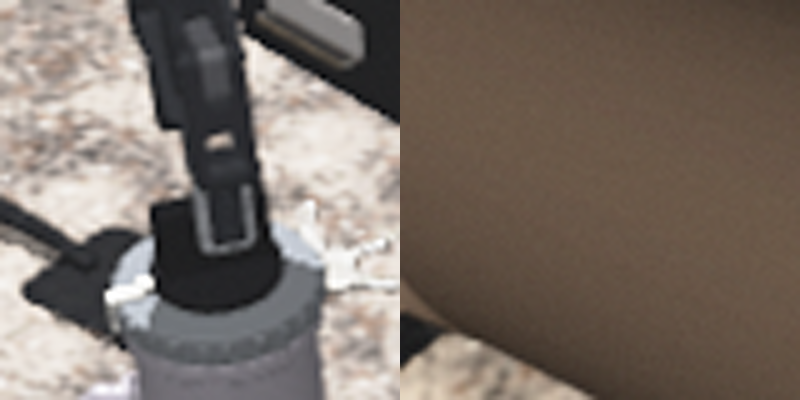

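```bash
python3 -m handwheel '[[0,0,0,0,0,0,0],[0,0,0,0,0,0,1],[0,0,0,0,0,0,1],[0,0,0,0,0,0,1],[0,0,0,0,0,0,1],[0,0,0,0,0,0,1],[0,0,0,0,0,0,1],[0,0,0,0,0,0,1]]' 60;  python3 st.py
```

```text
time: 4.87
ee_pos: [403.5, 285.4, 142.0]
tcp_rot: [-2.16, -2.28, -0.003]
ft_force: [-0.3, 6.1, 2.0]
opening: 0.12
t 4.87 [403.5 285.4 142. ] yaw 93.1 z [ 0.001  0.002 -1.   ] q [-0.06  0.45 -0.87  1.94  0.43  0.94  0.48] F [-0.3  6.1  2. ] T [ 1.004  0.147 -0.015] 0.12
```

```bash
python3 -m handwheel '[[0.06,0,0,0,0,0.5,1],[0.06,0,0,0,0,1,1],[0.06,0,0,0,0,1,1]]';python3 st.py;  python3 -m handwheel '[[0,0,0,0,0,0.5,1],[0,0,0,0,0,1,1],[0,0,0,0,0,1,1]]';python3 st.py; python3 -m handwheel '[[0,0,0,0,0,0.5,1],[0,0,0,0,0,0.5,1]]';python3 st.py
```

```text
time: 5.12
ee_pos: [403.5, 285.7, 141.9]
tcp_rot: [2.262, 2.179, 0.0]
ft_force: [-0.6, 0.7, 5.5]
opening: 0.119
t 5.12 [403.5 285.7 141.9] yaw 87.9 z [ 0.001 -0.    -1.   ] q [-0.08  0.45 -0.85  1.94  0.41  0.94  0.4 ] F [-0.6  0.7  5.5] T [-0.025  0.241 -0.071] 0.119
time: 5.37
ee_pos: [403.5, 285.8, 141.9]
tcp_rot: [2.355, 2.079, 0.0]
ft_force: [-0.9, 1.3, 5.3]
opening: 0.122
t 5.37 [403.5 285.8 141.9] yaw 82.9 z [ 0.001 -0.    -1.   ] q [-0.1   0.44 -0.82  1.94  0.4   0.93  0.33] F [-0.9  1.3  5.3] T [0.057 0.223 0.041] 0.122
time: 5.53
ee_pos: [403.5, 285.8, 141.9]
tcp_rot: [2.399, 2.027, 0.001]
ft_force: [-1.0, 1.2, 4.5]
opening: 0.124
t 5.53 [403.5 285.8 141.9] yaw 80.4 z [ 0.001 -0.    -1.   ] q [-0.11  0.44 -0.81  1.94  0.39  0.93  0.29] F [-1.   1.2  4.5] T [ 0.096  0.19  -0.048] 0.124
```

```bash
f(){ python3 st.py | sed 's/z \[.*F/F/'; }
python3 -m handwheel '[[0,0,0,0,0,0.5,1]]'>/dev/null; f; python3 -m handwheel '[[0,0,0,0,0,0.5,1]]'>/dev/null; f; python3 -m handwheel '[[0,0,0,0,0,0.5,1]]'>/dev/null; f; python3 -m handwheel '[[0,0,0,0,0,0.5,1]]'>/dev/null; f; python3 -c "
from h import *
s=sense();print(s['joint_efforts'].round(2))"
```

```text
t 5.62 [403.5 285.9 141.9] yaw 78.1 F [-1.   0.5  4.3] T [0.047 0.137 0.078] 0.122
t 5.7 [403.5 285.9 141.9] yaw 75.4 F [-0.5  0.7  5.7] T [0.13  0.186 0.017] 0.121
t 5.78 [403.5 286.  141.9] yaw 72.9 F [-1.1  0.7  5.1] T [0.141 0.177 0.071] 0.121
t 5.87 [403.5 286.  141.9] yaw 70.4 F [-0.7  0.8  4.9] T [0.219 0.156 0.259] 0.118
[  1.61 -49.41  -7.95 -24.34   0.28   0.26   0.67]
```

```bash
f(){ python3 st.py | sed 's/z \[.*F/F/'; }
python3 -m handwheel '[[0,0,0,0,0,0.25,1]]'>/dev/null; f; python3 -m handwheel '[[0,0,0,0,0,0.25,1]]'>/dev/null; f; python3 -m handwheel '[[0,0,0,0,0,0,1]]'>/dev/null; f;python3 - <<'E'
from h import *
p=vision.grab_frame('side'); q=proj(p,[390,284,120]); x,y=int(q[0]),int(q[1])
a=cv2.resize(p['image'][y-30:y+30,x-40:x+40,::-1],(800,600),interpolation=cv2.INTER_CUBIC)
cv2.imwrite('pics/s3.png',a)
E
```

```text
t 5.95 [403.5 286.1 141.9] yaw 69.2 F [-0.5  0.6  5.7] T [0.186 0.17  0.258] 0.117
t 6.03 [403.5 286.1 141.9] yaw 68.0 F [0.3 0.7 5.8] T [0.204 0.102 0.267] 0.115
t 6.12 [403.6 286.  141.9] yaw 68.0 F [-0.6  0.   6. ] T [0.151 0.129 0.174] 0.12
```

View pics/s3.png

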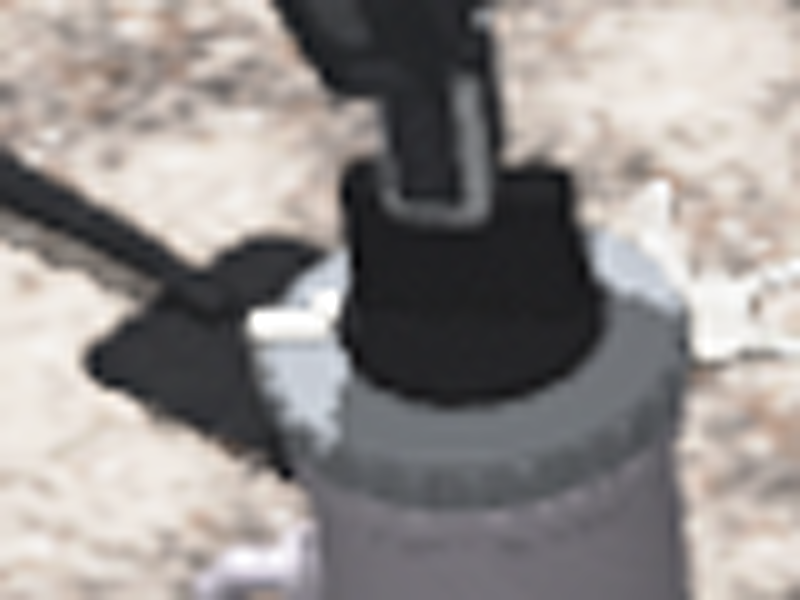

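```bash
f(){ python3 st.py | sed 's/z \[.*F/F/'; }
python3 -m handwheel '[[0,0,0,0,0,0.4,1],[0,0,0,0,0,0.8,1]]'>/dev/null; f; python3 -m handwheel '[[0,0,0,0,0,0.4,1],[0,0,0,0,0,0.8,1]]'>/dev/null; f;  python3 -m handwheel '[[0,0,0,0,0,0.4,1],[0,0,0,0,0,0.7,1]]'>/dev/null; f;python3 - <<'E'
from h import *
p=vision.grab_frame('side'); q=proj(p,[390,284,120]); x,y=int(q[0]),int(q[1])
a=cv2.resize(p['image'][y-30:y+30,x-40:x+40,::-1],(800,600),interpolation=cv2.INTER_CUBIC)
cv2.imwrite('pics/s4.png',a)
# nozzle tip triangulation from the first pictures
A=[];B=[]
for n,uv in(('side',(172.9,199.0)),('top',(172.,271.))):
    o,d=ray(p if n=='side' else vision.grab_frame('top'),uv); d/=np.linalg.norm(d); Q=np.eye(3)-np.outer(d,d); A.append(Q);B.append(Q@o)
X=np.linalg.solve(sum(A),sum(B)); print('nozzle',X.round(1),np.degrees(np.arctan2(X[1]-285.5,X[0]-403.5)))
for uv in ((p['cx'],p['cy']),): pass
print('pointer s3', atz(p,(x-40+28.5,y-30+32.3),112).round(1))
E
```

```text
t 6.33 [403.5 286.1 141.9] yaw 64.0 F [-0.5  2.7  6.1] T [0.236 0.093 0.28 ] 0.123
t 6.5 [403.6 286.2 141.9] yaw 60.0 F [-0.2  1.4  5.2] T [0.32  0.084 0.349] 0.117
t 6.67 [403.6 286.3 141.9] yaw 56.5 F [0.7 2.4 5.2] T [0.364 0.032 0.209] 0.12
nozzle [337.2 305.5  24.3] 163.2371251614692
pointer s3 [365.3 297.1 112. ]
```

View pics/s4.png

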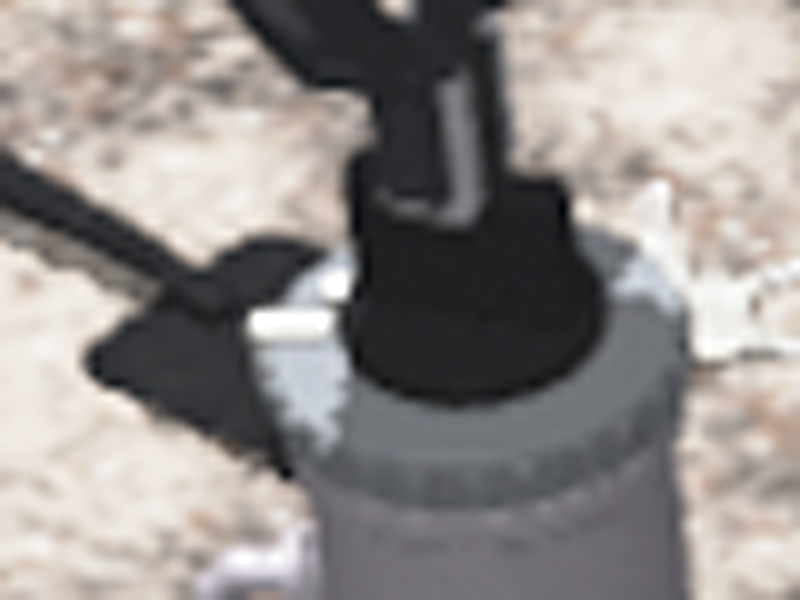

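```bash
python3 -m handwheel '[[0,0,0,0,0,0,0.5],[0,0,0,0,0,0,0],[0,0,0,0,0,0,-0.5],[0,0,0,0,0,0,-1],[0,0,0,0,0,0,-1],[0,0,0,0,0,0,-1],[0,0,0,0,0,0,-1],[0,0,-0.3,0,0,0,-1],[0,0,-1,0,0,0,-1],[0,0,-2,0,0,0,-1],[0,0,-3,0,0,0,-1],[0,0,-4,0,0,0,-1]]';python3 st.py
```

```text
time: 7.77
ee_pos: [402.8, 285.8, 263.5]
tcp_rot: [-2.766, -1.489, 0.0]
ft_force: [0.6, 0.6, -0.6]
opening: 1.002
t 7.77 [402.8 285.8 263.5] yaw 56.6 z [-0.  0. -1.] q [-0.11  0.28 -0.76  1.78  0.21  1.17  0.05] F [ 0.6  0.6 -0.6] T [ 0.006 -0.021  0.003] 1.002
```

```bash
python3 -m handwheel '[[-0.9,0.6,-0.2,0,0,0,-1],[-1.8,1.2,-0.4,0,0,0,-1],[-2.7,1.8,-0.6,0,0,0,-1],[-3.6,2.4,-0.8,0,0,0,-1],[-4.5,3,-1,0,0,0,-1],[-5.4,3.5,-1,0,0,0,-1],[-6.3,4.1,-1,0,0,0,-1],[-7.2,4.7,-1,0,0,0,-1],[-7.8,5.1,-1,0,0,0,-1],[-7.8,5.1,-1,0,0,0,-1],[-7.8,5.1,-1,0,0,0,-1]]'; python3 - <<'E'
from h import *
c=np.array([403.5,285]);out=[]
for n in('side','top'):
    p=vision.grab_frame(n); q=proj(p,[395,285,120]); x0,y0=int(q[0])-28,int(q[1])-28
    S=7;im=cv2.resize(p['image'][y0:y0+57,x0:x0+57,::-1],None,fx=S,fy=S,interpolation=cv2.INTER_CUBIC)
    def pl(pts,col): cv2.polylines(im,[np.array([[(np.array(proj(p,X))-[x0,y0]+.5)*S] for X in pts]).astype(int)],False,col,1)
    for t,col in((162,(0,255,0)),(147,(0,0,255))):
        a=np.array([np.cos(np.radians(t)),np.sin(np.radians(t))])
        if t>150: pl([[*(c+44*a),112],[*(c+60*a),112]],col)
        else: pl([[*(c-26*a),154],[*(c+26*a),154]],col)
    out.append(im)
cv2.imwrite('pics/end.png',np.hstack(out))
E
```

```text
time: 8.68
ee_pos: [401.9, 5.5, 292.1]
tcp_rot: [2.769, 1.484, 0.001]
ft_force: [-0.7, 0.2, 0.5]
opening: 1.004
```

View pics/end.png

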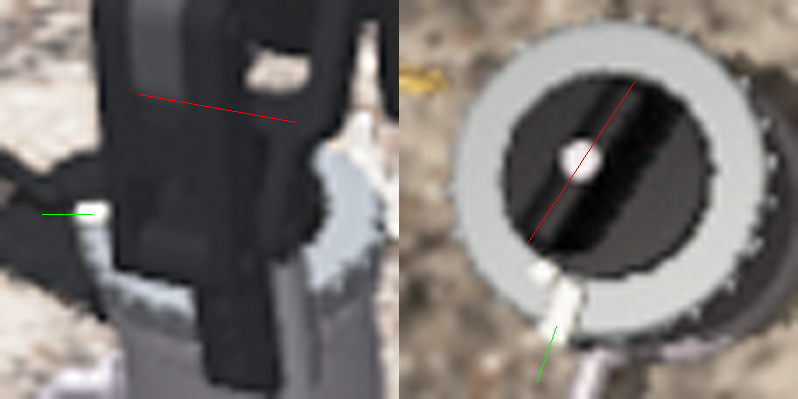

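```bash
python3 -c "
from bench import order; print(order.hand_in())"
```

```text
the job is handed in; nothing more can be done
None
```

The squat filter's lid is fully home, and its handle has slipped about 15° on it. I then let go, moved the arm well clear and handed the job in at about 8.8 s.

- **Turning:** I gripped the wing bar and turned it clockwise about 36° in all. The torque was within about 0.08 N m at first. It stepped up to about 0.26 N m after 20–23°, which is the lid meeting its stop. I then went on about 14–16° by arm yaw before stopping.
- **Lid home:** The white pointer did not move while the handle slipped. It stands at about 163°, in line with the nozzle by triangulation (163°). My first rough estimate of the nozzle, from the top picture alone, was about 171°.
- **Slip:** In the last top picture the nose is past the pointer by about 13–14°. The torque reading puts it at about 15°, so the two agree within measuring error.
- **Torque readings:** They were noisy. During the slip they ran from 0.21 to 0.35 N m, and one taken while the arm was held still read 0.17 N m.
- **Limits:** Wrist force read a few newtons at most. The gripper never came near the tall filter, but I did not look at it again in the final pictures.

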